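Swing the sewing gauge about the post into line with the fence

TASK

Line the aluminium sewing gauge up on the layout board: without straightening it first, slide it until its forked heel beds on the steel post and press it there for about a second, then, keeping the heel on the post all the way, swing the gauge round the post until its long edge bears on the wooden fence, and press it against post and fence together for about a second. Push gently, about as hard as one finger: 5 to 10 newtons on the post and on the fence while pressing, and never over 15. Then let go, leaving the gauge flat on the board with its heel on the post and its edge flush along the fence, and everything else where it stood.

Things in the scene. Friction and masses are not known exactly. Their poses are not given: they have to be found in the camera images.
- board: Plywood layout board, fixed to the table, 300 (its x) x 340 (its y) x 12 mm thick. Origin: centre of its underside, on the table top; z up. It stands differently each time. The post and the fence are fixed on it.
- post: Fixed upright round steel post, 12 mm diameter, 16 mm tall, standing on the board's top. Origin: on its axis at its foot (board top). Rigid. A gauge pushed down hard onto the board drags on it by several newtons, which hides the push on the post.
- fence: Fixed rigid dark wooden rail on the board, 150 mm long (its y), 14 mm wide, 10 mm tall. Origin: at the foot (board top) of the middle of its working face; its x points into the rail, away from the gauge, so the face is the plane x = 0. It runs from y = -75 to +75 mm; the post's axis is at fence x = -14, y = -145 mm.
- gauge: Loose aluminium sewing gauge lying flat on the board: bar 6 mm thick, 28 mm wide, 210 mm long, 0.08 to 0.17 kg. Origin: middle of its underside; z up; x along its length from the forked heel (x = -105 mm) to the plain end (+105 mm). It starts 25 to 52 degrees out of line, swung away from the fence (counter-clockwise from above), heel 40 to 115 mm from the post; it swings clockwise into line.
- fin (a point): Point to grip in the grey upright block fixed on the gauge: above the gauge's origin, 34 mm above the bar's underside. The block is 24 mm along the gauge's x, 12 mm along its y (grip across this), its top 44 mm above the underside. Fingertips 19 mm below the point still clear the fence.
- heel (a point): Where the post's axis comes to lie when the heel is bedded on the post: gauge x = -99.5 mm, y = 0, 3 mm above the underside. The heel is a 90 degree V notch opening to -x, bottom of the V at x = -91 mm, mouth 28 mm wide, the fork 35 mm wide outside.
- edge (a point): Point on the gauge's fence-side edge near the plain end: gauge x = +80 mm, y = -14 mm, 3 mm above the underside. In line, the gauge's x axis points along the fence's +y and this -y edge lies on the fence.
- spool: Bystander: small wooden thread spool, 30 mm diameter, 35 mm tall, upright on the board behind the fence. Origin: centre of its underside.
- thimble: Bystander: steel thimble, 19 mm diameter, 23 mm tall, on the board behind the post. Origin: centre of its underside.
- button_jar: Bystander: closed glass button jar, 66 mm diameter, 85 mm tall, on the table to the robot's right. Origin: centre of its underside.
- big_spool: Bystander: larger wooden spool, 45 mm diameter, 63 mm tall, on the table to the robot's right. Origin: centre of its underside.
- pin_tin: Bystander: round aluminium pin tin, 72 mm diameter, 30 mm tall, on the table to the robot's right. Origin: centre of its underside.
- kit_box: Bystander: plastic sewing kit box with clipped-on grey lid, 206 x 146 x 98 mm with its handle, fixed, on the table to the robot's left. Origin: centre of its underside.
Things that resemble listed ones, but are neither listed nor needed, are in the scene too. Of the things that look like the gauge, the largest one is meant.

How it is judged:
By the outcome, as a careful person would: the job done as asked, in the order asked, and still so for the second after the job is handed in, with the robot touching nothing.
It also fails if it takes over 70 s, if anything falls off the work surface, if the arm or the gripper's body presses on something with over 40 N, if the wrist force passes 120 N, or if a joint passes its speed limit or range.

ROBOT

A 6-joint arm with a two-finger parallel gripper is mounted at the origin on the work surface. World frame = base frame: x ahead of the robot, y to its left, z up, the work surface at z = 0. Lengths are in m, angles in rad, forces in N, time in s.
With the tool pointing down it reaches from about 0.35 to 0.85 m from the base axis. Payload 8.1 kg.
Tool frame: the origin (TCP) lies midway between the tips of the shut fingers; the grasp point (between the pads) lies 19 mm behind it; z points along the fingers, x is the direction in which the jaws open and shut, and the axes are right-handed (so a half turn about z gives the same grasp; the last joint's range is limited). The gripper opens to 85 mm and grips with 20 to 120 N. Pads are 22 mm wide; open, the fingers measure 114 mm over their backs; the gripper's body (76 mm by 85 mm) begins 54 mm behind the grasp point. The pads swing forward as they close: fully open they stand 13 mm farther back than shut.
Start: joints at [-0.085, 0.13, 1.488, -0, 1.523, -0.085], TCP at [0.6, 0, 0.231] pointing down, gripper open.
Joint ranges: [-2.96, 2.96], [-0.89, 2.26], [0.02, 2.5], [-1.34, 4.48], [0, 2.73], [-2.66, 2.66]. Speed limits (rad/s): [2.39, 2.39, 2.79, 3.14, 3.14, 3.14].

INTERFACE

Orientations are given as a unit quaternion [w, x, y, z].
In Python, from cell import sense, camera, hand_in gives the robot as it stands. The module is installed in compiled form; this text tells all that it offers.
- The arm moves only by the shell command python3 -m creep 'ROWS' [FORCE]. ROWS is JSON, a list of rows, each a list of 7 numbers: the opening, from 0 (shut) to 1 (fully open), then the shift along the tool's x, y, z in mm, then the turn, a rotation vector about the tool's x, y, z in rad. In form: [[jaw, tx, ty, tz, ax, ay, az], ...]. A call has 1 to 8 rows; each row shifts and turns the commanded pose from where the row before left it, along the tool's axes as they then stand; what a row does not reach is not made up. A row lasts 1/12 s, in which the tool goes at most 41.7 mm and 7.16 degrees, less where a joint would pass 70% of its speed; a pose out of reach is approached as far as the arm can. A call with a gripper value outside its range is refused whole. The fingers move at their own pace and stop on an object; FORCE is the grip in N (left out, the last holds). Time passes only in rows, so rows that do not move let the fingers close. It gives the time, the measured TCP pose, the force and the opening at its end, in the units of the state.
- sense(): the state, without advancing time (a new reading comes with each control period).
- camera(name): name is "scene" or "side" or "wrist"; returns a dict with "img" (400x640x3 uint8, blue, green, red), "intrinsics" (3x3 intrinsics, pixels), "R" (3x3) and "t" (3): a world point X has camera coordinates R X + t; the wrist camera has in their place "mount" (4x4, takes a point from camera to tool coordinates, whose origin is the TCP and whose axes are the tool frame's). Camera axes: x right, y down, z forward; pixel columns grow to the right and rows downward; lengths in m; the calibration is good to about 2 mm. A picture is of the moment at which its call begins: read the wrist's pose just before it. There is no depth.
- hand_in(): hands the job in, once; it reports no verdict.
The state is a dict: "time_s": time; "q": joint angles; "dq": joint speeds; "effort": joint torques, N m; "tool_pos": TCP position; "tool_rot": TCP orientation; "ft_force": force on the tool from outside, world axes, zero at the start; "ft_torque": the same for the moment, N m; "opening": finger opening in m.
Only numpy, scipy, OpenCV 4.12 (cv2) and the standard library are available. Lean on these libraries where they do the work, as an engineer would, in place of code of your own. Each camera call takes 0.05 s, during which the arm holds its last target.

## Working session

There is one attempt and no reset: what is moved stays moved. The work goes in short steps, Python scripts to look and compute and a shell command to move; the robot and the scene stay as the last step left them, time stands still between calls to the robot, and variables do not carry over. Pictures are saved under pics/ and viewed, and the job is handed in when it is done.

```bash
ls; mkdir -p pics
python3 - <<'E'
from cell import sense,camera
import cv2,json
s=sense();print(s)
for n in("scene","side","wrist"):
    c=camera(n);cv2.imwrite(f"pics/{n}0.png",c["img"])
    print(n,{k:v for k,v in c.items() if k!="img"})
E
```

```text
pics
{'time_s': 0.0, 'q': array([-8.53921182e-02,  1.31164031e-01,  1.48930310e+00, -2.20941969e-05,
        1.52299235e+00, -8.53938424e-02]), 'dq': array([ 0.00017076, -0.00064968,  0.00070677, -0.00123537,  0.00048149,
       -0.0001531 ]), 'effort': array([-1.90700346e-03, -5.69404185e+01, -5.00557995e+01, -2.19391650e-04,
        1.44415747e-02,  7.24149572e-05]), 'tool_pos': array([5.99441810e-01, 6.67724521e-05, 2.30229637e-01]), 'tool_rot': array([-6.86165738e-05,  9.99999564e-01,  1.40029021e-06, -9.30956050e-04]), 'ft_force': array([0.61676057, 1.0053181 , 0.56602063]), 'ft_torque': array([-0.05719686,  0.03842554,  0.03290489]), 'opening': 0.08562835220681814}
scene {'intrinsics': array([[462.83017506,   0.        , 311.90933723],
       [  0.        , 462.83017506, 201.71060434],
       [  0.        ,   0.        ,   1.        ]]), 'R': array([[-0.37923547,  0.92527832, -0.00636313],
       [ 0.74597712,  0.30166382, -0.59373149],
       [-0.54744735, -0.22991079, -0.80463807]]), 't': array([ 0.16869065, -0.35462648,  1.64680411])}
side {'intrinsics': array([[411.09541112
[... 162 characters left out ...]
0.02666761,  0.00610368],
       [-0.01987771,  0.55472755, -0.83179458],
       [ 0.0187961 , -0.83160459, -0.55505002]]), 't': array([0.50835693, 0.05150307, 1.15468972])}
wrist {'intrinsics': array([[342.90448087,   0.        , 320.19148349],
       [  0.        , 342.90448087, 200.69103191],
       [  0.        ,   0.        ,   1.        ]]), 'mount': array([[ 9.99999769e-01, -3.73867435e-04, -5.67185159e-04,
         5.71360688e-04],
       [ 5.07857978e-04,  9.65965050e-01,  2.58672117e-01,
        -6.58863147e-02],
       [ 4.51171960e-04, -2.58672345e-01,  9.65965017e-01,
        -1.43129764e-01],
       [ 0.00000000e+00,  0.00000000e+00,  0.00000000e+00,
         1.00000000e+00]])}
```

View pics/scene0.png

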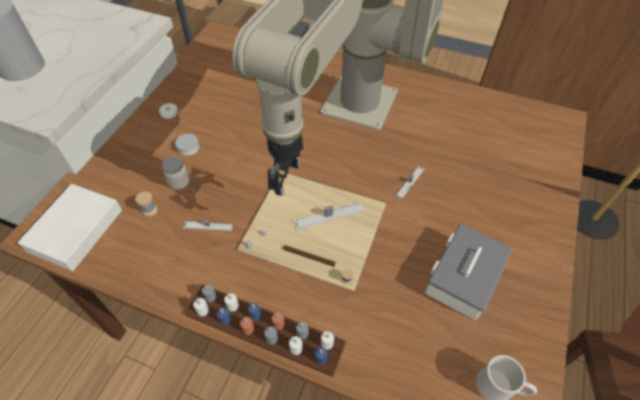

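View pics/side0.png

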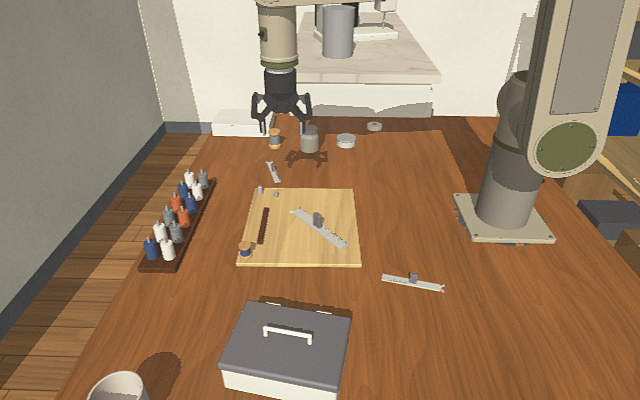

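View pics/wrist0.png

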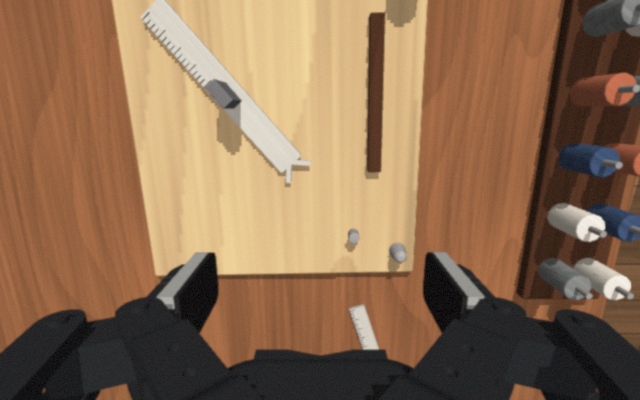

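Three things look like the gauge. In the scene view they are at (330,216) on the board, (208,226) on the table to the right and (410,182) on the table to the left. The one on the board is the longest and lies on the board as described. In the wrist view it has its block at (222,94) and its V heel at (297,165). The post is at (353,236), the thimble at (398,252) and the fence at (376,90). I'll confirm with a crop and measure.

```bash
cat > h.py <<'E'
import numpy as np,cv2
from scipy.spatial.transform import Rotation as Ro
from cell import sense,camera
def Rt(s): w,x,y,z=s["tool_rot"]; return Ro.from_quat([x,y,z,w]).as_matrix()
def wray(c,s,uv):
    K=c["intrinsics"];M=c["mount"];uv=np.atleast_2d(np.array(uv,float))
    d=np.c_[uv,np.ones(len(uv))]@np.linalg.inv(K).T
    R=Rt(s); return R@M[:3,3]+s["tool_pos"], d@M[:3,:3].T@R.T
def wcast(c,s,uv,z):
    o,d=wray(c,s,uv); return o+d*((z-o[2])/d[:,2])[:,None]
def wproj(c,s,X):
    X=np.atleast_2d(X);M=c["mount"];R=Rt(s)
    p=((X-s["tool_pos"])@R-M[:3,3])@M[:3,:3]; p=p@c["intrinsics"].T; return p[:,:2]/p[:,2:]
def fproj(c,X):
    p=np.atleast_2d(X)@c["R"].T+c["t"];p=p@c["intrinsics"].T;return p[:,:2]/p[:,2:]
def fcast(c,uv,z):
    uv=np.atleast_2d(np.array(uv,float));d=np.c_[uv,np.ones(len(uv))]@np.linalg.inv(c["intrinsics"]).T@c["R"]
    o=-c["R"].T@c["t"]; return o+d*((z-o[2])/d[:,2])[:,None]
E
python3 - <<'E'
from h import *
s=sense();c=camera("wrist");im=c["img"]
cv2.imwrite("pics/crop1.png",cv2.resize(im[0:280,110:430],None,fx=2.4,fy=2.1,interpolation=cv2.INTER_CUBIC)[:588,:768])
hsv=cv2.cvtColor(im,cv2.COLOR_BGR2HSV)
# silver gauge mask: low saturation bright
g=((hsv[...,1]<45)&(hsv[...,2]>120)).astype(np.uint8);g[:, :100]=0;g[:,440:]=0;g[255:]=0
n,l,st,ce=cv2.connectedComponentsWithStats(g)
for i in range(1,n):
    if st[i,4]>20: print("silver",st[i],ce[i])
f=((hsv[...,2]<90)).astype(np.uint8);f[:,:340]=0;f[:,400:]=0;f[200:]=0
n,l2,st2,ce2=cv2.connectedComponentsWithStats(f)
for i in range(1,n):
    if st2[i,4]>200: print("dark",st2[i],ce2[i], cv2.minAreaRect(np.argwhere(l2==i)[:,::-1].astype(np.float32)))
for p in [(353,236),(398,252),(400,10)]: print(p,hsv[p[1],p[0]])
# board corners
print(wcast(c,s,[(157,275),(412,270),(297,165),(222,94)],0.012))
E
```

```text
silver [ 141    0  169  183 5808] [220.95867769  85.4214876 ]
silver [349 229  10  14 111] [353.30630631 235.68468468]
silver [391 243  15  12 132] [398.08333333 248.99242424]
silver [194 253  13   2  24] [200.  253.5]
dark [ 367   14   17  158 1801] [373.98889506  88.28095502] ((373.9605712890625, 92.4583969116211), (13.940855026245117, 157.3479461669922), 1.5481576919555664)
(353, 236) [ 16  16 173]
(398, 252) [ 13  13 172]
(400, 10) [ 17  97 142]
[[ 0.41027261 -0.12009795  0.012     ]
 [ 0.7054787  -0.11362458  0.012     ]
 [ 0.57501043  0.0083811   0.012     ]
 [ 0.50068031  0.08049374  0.012     ]]
```

View pics/crop1.png

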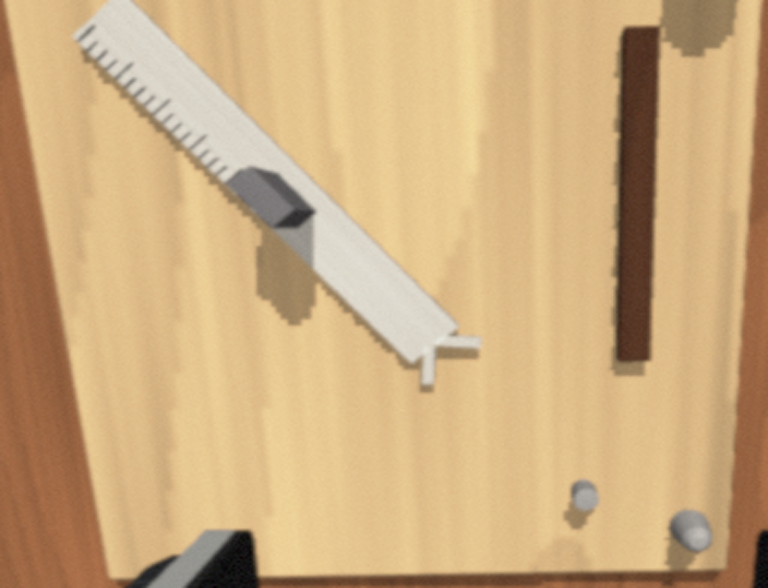

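The crop confirms it: the board gauge is by far the largest of the three, with its V fork at the lower right and the grey block at mid-length. Next I measure the poses.

```bash
cat > meas.py <<'E'
from h import *
def line(P):
    vx,vy,x,y=cv2.fitLine(P[:,:2].astype(np.float32),cv2.DIST_HUBER,0,1e-5,1e-5).ravel();return np.array([x,y]),np.array([vx,vy])
E
python3 - <<'E'
from meas import *
s=sense();c=camera("wrist");im=c["img"]
hsv=cv2.cvtColor(im,cv2.COLOR_BGR2HSV)
f=((hsv[...,2]<100)&(hsv[...,1]>100)).astype(np.uint8);f[:,:340]=0;f[:,400:]=0;f[200:]=0
L=[];Rr=[]
for v in range(20,165):
    u=np.flatnonzero(f[v]);L.append((u.min()-.5,v));Rr.append((u.max()+.5,v))
for nm,P,z in(("L foot",L,.012),("Ltop",L,.022),("R top",Rr,.022)):
    p,d=line(wcast(c,s,P,z));d*=np.sign(d[1]);print(nm,p,np.degrees(np.arctan2(d[1],d[0])), "x at y=-.08,0,.1",[p[0]+d[0]/d[1]*(y-p[1]) for y in(-.08,0,.1)])
rows=np.flatnonzero(f[:,366:384].sum(1)>4);print("rows",rows.min(),rows.max(),wcast(c,s,[(374,rows.min()-.5),(374,rows.max()+.5)],.022)[:,1])
# post: top centre guess by cylinder: mask extents
print("post",wcast(c,s,(353.3,235.7),.020),wcast(c,s,(353.3,232),.028))
g=((hsv[...,1]<45)&(hsv[...,2]>120)).astype(np.uint8)
n,l,st,ce=cv2.connectedComponentsWithStats(g); k=l[50:60,170:215];i=np.bincount(k[k>0]).argmax()
m=(l==i)
# bar edges
U=[];D=[]
for v in range(12,150):
    u=np.flatnonzero(m[v]); U.append((u.max()+.5,v))
for v in range(30,75):
    u=np.flatnonzero(m[v]); D.append((u.min()-.5,v))
for nm,P,z in(("right",U,.018),("right foot",U,.012),("left",D,.018)):
    p,d=line(wcast(c,s,P,z));d*=np.sign(d[1]);print(nm,p,d,np.degrees(np.arctan2(d[1],d[0])),"signed offset",p@[-d[1],d[0]])
print("heel tips",wcast(c,s,[(309,163),(288.5,182)],.018))
E
```

```text
L foot [0.64728206 0.08664792] 91.061714 x at y=-.08,0,.1 [np.float32(0.6503705), np.float32(0.6488879), np.float32(0.6470346)]
Ltop [0.6459862  0.08607543] 91.06178 x at y=-.08,0,.1 [np.float32(0.64906424), np.float32(0.6475815), np.float32(0.6457281)]
R top [0.6593559  0.08739189] 91.11251 x at y=-.08,0,.1 [np.float32(0.66260654), np.float32(0.661053), np.float32(0.659111)]
rows 14 171 [0.15128444 0.00313988]
post [[ 0.63611424 -0.0685498   0.02      ]] [[ 0.63520362 -0.06129571  0.028     ]]
right [0.51715714 0.09188104] [-0.655003    0.75562626] 130.91988 signed offset -0.4509599
right foot [0.51575327 0.09231859] [-0.655003    0.75562626] 130.91988 signed offset -0.45018566
left [0.45650625 0.11883715] [-0.6535968  0.7568429] 130.81334 signed offset -0.4231751
heel tips [[ 0.58812639  0.01141749  0.018     ]
 [ 0.56623959 -0.00880634  0.018     ]]
```

```bash
python3 -m creep '[[1,-22.5,-20,20,0,0,0],[1,-22.5,-20,20,0,0,0],[1,-22.5,-20,20,0,0,0],[1,-22.5,-20,20,0,0,0],[1,0,0,0,0,0,-0.119],[1,0,0,0,0,0,-0.119],[1,0,0,0,0,0,-0.119],[1,0,0,0,0,0,-0.119]]' 40
python3 -m creep '[[1,0,0,0,0,0,-0.119],[1,0,0,0,0,0,-0.119],[1,0,0,0,0,0,0],[1,0,0,0,0,0,0]]'
python3 - <<'E'
from meas import *
s=sense();c=camera("wrist");print(s["tool_pos"],Rt(s)[:,0],s["ft_force"]);cv2.imwrite("pics/w1.png",c["img"])
E
```

```text
time_s: 0.92
tool_pos: [0.5097, 0.0803, 0.1511]
tool_rot: [-0.0, 0.971, 0.239, -0.0]
ft_force: [-0.2, -0.3, -0.6]
opening: 0.0855
time_s: 1.25
tool_pos: [0.5099, 0.08, 0.1512]
tool_rot: [-0.0, 0.938, 0.348, -0.0]
ft_force: [-0.3, -0.3, -0.8]
opening: 0.0855
[0.50994082 0.08001674 0.15123318] [ 7.58198376e-01  6.52023935e-01 -1.00558071e-04] [-0.32658209 -0.32407323 -0.75188818]
```

View pics/w1.png

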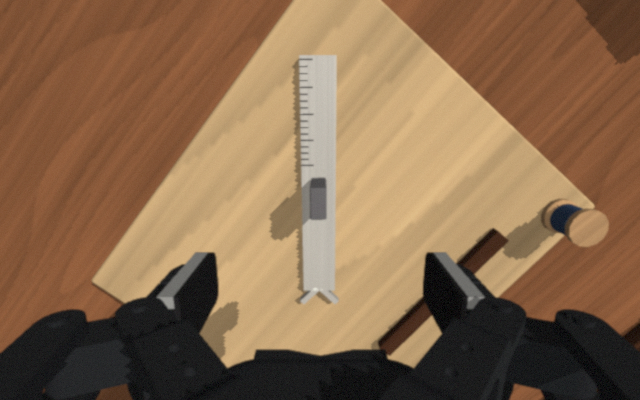

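The wrist view shows the gauge upright in the image, with the block at (318,199), the V at (318,292) and the plain end at row 56. I now measure in the tool frame.

Run:
```python
from meas import *
s=sense();c=camera("wrist");im=c["img"]
hsv=cv2.cvtColor(im,cv2.COLOR_BGR2HSV);g=cv2.cvtColor(im,cv2.COLOR_BGR2GRAY)
cv2.imwrite("pics/w1c.png",cv2.resize(im[160:310,270:370],None,fx=4,fy=4,interpolation=cv2.INTER_CUBIC))
R=Rt(s)
T=lambda uv,z:((wcast(c,s,uv,z)-s["tool_pos"])@R*1000).round(1)
m=(hsv[...,1]<45)&(hsv[...,2]>120)
L=[];Q=[]
for v in list(range(65,165))+list(range(235,280)):
    u=np.flatnonzero(m[v,285:350])+285; L.append((u.min()-.5,v));Q.append((u.max()+.5,v))
L=np.array(L);Q=np.array(Q)
for P in(L,Q):
    q=T(P,.018); k=np.polyfit(q[:,1],q[:,0],1); print("edge x at tool y=0",k[1],"slope deg",np.degrees(np.arctan(k[0])))
d=(g<130)&(hsv[...,1]<60)
d[:170]=0;d[235:]=0;d[:,:300]=0;d[:,335:]=0
ys,xs=np.nonzero(d);print("block px",xs.min(),xs.max(),ys.min(),ys.max())
col=g[165:230,318];print(col)
rows=np.flatnonzero(m[40:310,312]) +40
print("end rows",rows.min(),rows.max(), "plain end tool y",T((318,rows.min()-.5),.018))
print("V bottom col scan", [(u,(np.flatnonzero(m[240:320,u])+240).max()) for u in range(298,342,3)])
```

```text
edge x at tool y=0 -14.87981515256415 slope deg 0.2738417839327973
edge x at tool y=0 12.887016643738265 slope deg 0.2705233355796913
block px 302 325 178 222
[186 186 186 188 184 187 185 187 186 183 185 180 144 101  78  75  76  76
  75  74  75  75  87 100 107 103 107 102 103 103 105 104 101 108 102 105
 102 102 108 107 104 105 105 107 101 102 103 106 104 103 104 104 103 113
 144 175 185 186 185 188 185 187 186 186 186]
end rows 55 295 plain end tool y [[  -0.9 -104.8  133.3]]Traceback (most recent call last):
  File "<stdin>", line 20, in <module>
    return umr_maximum(a, axis, None, out, keepdims, initial, where)
ValueError: zero-size array to reduction operation maximum which has no identity
```

View pics/w1c.png

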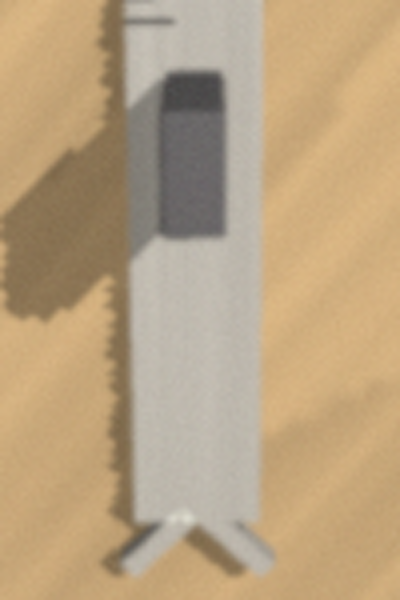

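```bash
python3 -m creep '[[1,-1,0,31,0,0,-0.005],[1,0,0,31,0,0,0],[1,0,0,31,0,0,0],[1,0,0,25,0,0,0],[0.5,0,0,6,0,0,0],[0.35,0,0,0,0,0,0],[0.25,0,0,0,0,0,0],[0.2,0,0,0,0,0,0]]' 30
python3 -m creep '[[0.1,0,0,0,0,0,0],[0.05,0,0,0,0,0,0],[0,0,0,0,0,0,0],[0,0,0,0,0,0,0],[0,0,0,0,0,0,0],[0,0,0,0,0,0,0]]'
python3 - <<'E'
from meas import *
s=sense();print(s)
for n in("side","wrist"):
    c=camera(n);cv2.imwrite(f"pics/g_{n}.png",c["img"])
E
```

```text
time_s: 2.02
tool_pos: [0.5111, 0.0795, 0.0295]
tool_rot: [0.0, 0.936, 0.351, 0.002]
ft_force: [-0.2, -0.8, -0.5]
opening: 0.0393
time_s: 2.52
tool_pos: [0.5109, 0.0795, 0.0292]
tool_rot: [0.0, 0.936, 0.352, 0.002]
ft_force: [-0.2, 0.5, 6.7]
opening: 0.0118
{'time_s': 2.5167, 'q': array([ 5.51538400e-02,  1.04890445e-01,  1.90531683e+00,  2.11620923e-05,
        1.12801844e+00, -6.63746907e-01]), 'dq': array([ 8.40649214e-05,  1.50374629e-03, -2.64599733e-04, -2.06180175e-04,
       -1.63030539e-04,  1.14373861e-03]), 'effort': array([-1.06979117e-01, -4.54574776e+01, -4.03225565e+01, -2.91463343e-02,
       -2.10499498e-01, -1.39816501e-02]), 'tool_pos': array([0.5108905 , 0.07949114, 0.02920544]), 'tool_rot': array([4.95277000e-04, 9.36090564e-01, 3.51755059e-01, 1.60899761e-03]), 'ft_force': array([-0.24696486,  0.50785789,  6.69236095]), 'ft_torque': array([-0.08222014,  0.1130947 , -0.0306888 ]), 'opening': 0.011790884465574794}
```

View pics/g_wrist.png

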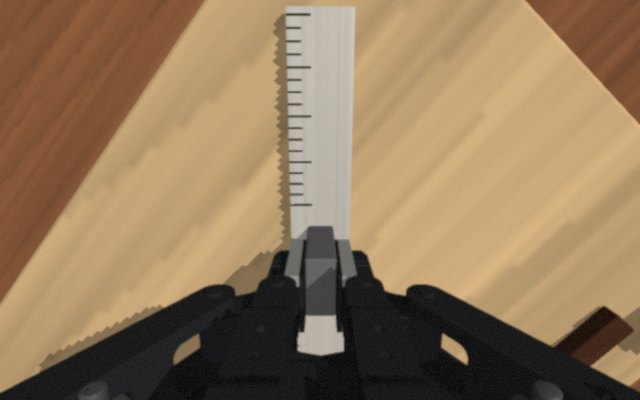

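View pics/g_side.png

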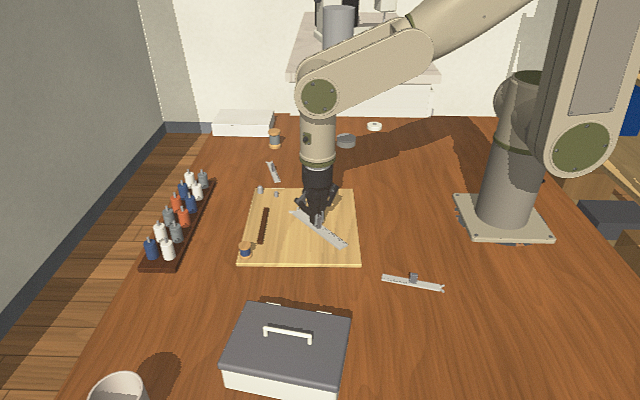

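The block is gripped (opening 11.8 mm), but the gauge is pressed down at 6.7 N. I relieve that before sliding.

```bash
python3 -m creep '[[0,0,0,-0.3,0,0,0],[0,0,0,0,0,0,0],[0,0,0,0,0,0,0]]'
```

```text
time_s: 2.87
tool_pos: [0.5108, 0.0795, 0.0292]
tool_rot: [0.0, 0.936, 0.352, 0.002]
ft_force: [0.9, 0.1, 7.1]
opening: 0.0114
```

```bash
python3 -m creep '[[0,0,0,-0.5,0,0,0],[0,0,0,0,0,0,0],[0,0,0,0,0,0,0]]'; python3 -m creep '[[0,0,0,-0.3,0,0,0],[0,0,0,0,0,0,0],[0,0,0,0,0,0,0]]'
```

```text
time_s: 3.12
tool_pos: [0.5103, 0.0794, 0.0292]
tool_rot: [0.0, 0.936, 0.352, 0.001]
ft_force: [1.6, 0.6, 6.3]
opening: 0.0115
time_s: 3.37
tool_pos: [0.5101, 0.0794, 0.0292]
tool_rot: [0.0, 0.936, 0.352, 0.001]
ft_force: [1.9, 0.7, 5.8]
opening: 0.0114
```

```bash
python3 -m creep '[[0,0,0,-1,0,0,0],[0,0,0,0,0,0,0],[0,0,0,0,0,0,0]]'; python3 -m creep '[[0,0,0,-0.6,0,0,0],[0,0,0,0,0,0,0],[0,0,0,0,0,0,0]]'
```

```text
time_s: 3.62
tool_pos: [0.5088, 0.0793, 0.0292]
tool_rot: [-0.0, 0.936, 0.352, -0.0]
ft_force: [-1.5, 0.1, 5.0]
opening: 0.0119
time_s: 3.87
tool_pos: [0.5086, 0.0794, 0.0294]
tool_rot: [-0.0, 0.936, 0.352, -0.001]
ft_force: [0.1, 0.1, -0.9]
opening: 0.0113
```

```bash
cat > gz.py <<'E'
from meas import *
P=np.array([.6363,-.0683])
def gauge():
    s=sense();c=camera("wrist");im=c["img"];hsv=cv2.cvtColor(im,cv2.COLOR_BGR2HSV);R=Rt(s)
    m=(hsv[...,1]<45)&(hsv[...,2]>120)
    T=lambda uv,z:((wcast(c,s,uv,z)-s["tool_pos"])@R*1000)
    # bar width at row 120
    L=[];Q=[]
    for v in range(25,220):
        u=np.flatnonzero(m[v,270:372])+270
        if len(u)>30: L.append((u.min()-.5,v));Q.append((u.max()+.5,v))
    k=[np.polyfit(q[:,1],q[:,0],1) for q in(T(L,.018),T(Q,.018))]
    sl=(k[0][0]+k[1][0])/2; x0=(k[0][1]+k[1][1])/2
    col=np.flatnonzero(m[:200,330]);ye=T((330,col.min()-.5),.018)[0,1]
    oy=ye+105; ox=x0+sl*oy
    O=s["tool_pos"]+R@np.array([ox,oy,0])/1000
    hx=R@np.array([-sl,-1,0]);hx=hx[:2]/np.linalg.norm(hx[:2])
    heel=O[:2]-.0995*hx
    print("t",s["time_s"],"gauge in tool mm",round(ox,1),round(oy,1),"slope deg",round(np.degrees(sl),2),"width",round(k[1][1]-k[0][1],1),"plain end row",col.min())
    print("heading",np.degrees(np.arctan2(hx[1],hx[0])).round(2),"heel",heel,"to post in tool mm",(R.T@np.append(P-heel,0)*1000).round(1))
    print("tool",s["tool_pos"].round(4),"F tool",(R.T@s["ft_force"]).round(1),"F world",s["ft_force"].round(1),"Tq",s["ft_torque"].round(2))
    return im
if __name__=="__main__":
    import sys
    im=gauge()
    if len(sys.argv)>1: cv2.imwrite(f"pics/{sys.argv[1]}.png",im)
E
python3 gz.py
```

```text
t 3.8667 gauge in tool mm 1.1 -0.5 slope deg 0.05 width 26.8 plain end row 7
heading 131.24 heel [0.57466461 0.00563958] to post in tool mm [-2.3 96.2 -0.1]
tool [0.5086 0.0794 0.0294] F tool [ 0.1 -0.1  0.9] F world [ 0.1  0.1 -0.9] Tq [-0.09  0.01 -0.03]
```

```bash
python3 -m creep '[[0,-0.2,5,0.2,0,0,0],[0,-0.2,10,0,0,0,0],[0,-0.2,10,0,0,0,0],[0,-0.2,10,0,0,0,0],[0,0,5,0,0,0,0],[0,0,0,0,0,0,0],[0,0,0,0,0,0,0]]';python3 gz.py
```

```text
time_s: 4.5
tool_pos: [0.5352, 0.0482, 0.0296]
tool_rot: [-0.0, 0.936, 0.351, -0.0]
ft_force: [0.3, -0.2, -0.3]
opening: 0.0116
t 4.5 gauge in tool mm 1.0 -0.6 slope deg -0.05 width 26.8 plain end row 7
heading 131.08 heel [ 0.60096065 -0.02565694] to post in tool mm [-1.4 55.4 -0. ]
tool [0.5352 0.0482 0.0296] F tool [0.1 0.4 0.3] F world [ 0.3 -0.2 -0.3] Tq [ 0.03 -0.01 -0.03]
```

```bash
python3 -m creep '[[0,-0.2,5,0.2,0,0,0],[0,-0.2,10,0.1,0,0,0],[0,-0.2,10,0,0,0,0],[0,-0.2,10,0,0,0,0],[0,0,5,0,0,0,0],[0,0,5,0,0,0,0],[0,0,2,0,0,0,0],[0,0,0,0,0,0,0]]';python3 gz.py c1
python3 - <<'E'
from h import *
for n in("side","scene"):
    im=camera(n)["img"]; cv2.imwrite(f"pics/c1{n}.png",im)
c=camera("side");print(fproj(c,[[.6363,-.0683,.028]]))
c=camera("scene");print(fproj(c,[[.6363,-.0683,.028]]))
E
```

```text
time_s: 5.22
tool_pos: [0.5656, 0.0124, 0.0294]
tool_rot: [-0.0, 0.936, 0.352, -0.0]
ft_force: [-0.2, -0.6, -0.2]
opening: 0.0115
t 5.2167 gauge in tool mm 1.0 -0.5 slope deg 0.02 width 26.8 plain end row 7
heading 131.18 heel [ 0.63152283 -0.06150557] to post in tool mm [-0.9  8.3 -0. ]
tool [0.5656 0.0124 0.0294] F tool [-0.5  0.3  0.2] F world [-0.2 -0.6 -0.2] Tq [-0.03  0.    0.01]
[[275.33337754 191.81812257]]
[[263.1796817  231.38401841]]
```

Run:
```python
import cv2
a=cv2.imread("pics/c1side.png")[165:265,225:365];b=cv2.imread("pics/c1scene.png")[170:270,220:360]
import numpy as np
cv2.imwrite("pics/c1x.png",np.vstack([cv2.resize(x,None,fx=4,fy=2.9,interpolation=cv2.INTER_CUBIC) for x in(a,b)]))
```

```text
(no output)
```

View pics/c1x.png

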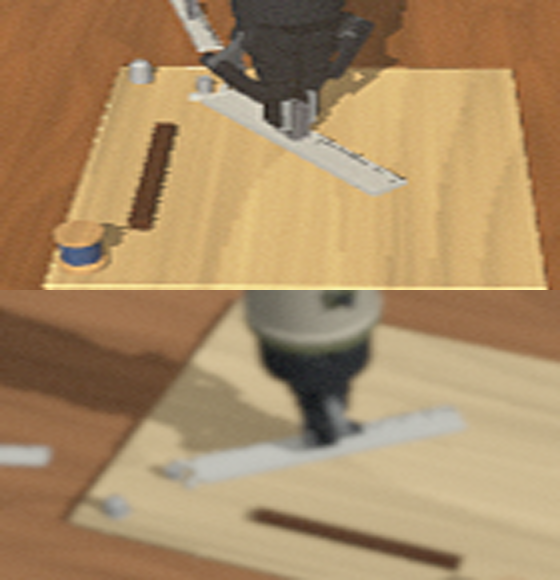

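In the crops the heel is a few mm short of the post, with the post at about (205,85) in the side crop and (180,468) in the scene crop. The fork is lined up on it, so I creep in.

```bash
python3 -m creep '[[0,-0.2,1,0.1,0,0,0],[0,-0.2,1,0.1,0,0,0],[0,-0.2,1,0,0,0,0],[0,0,1,0,0,0,0],[0,0,1,0,0,0,0]]';python3 -m creep '[[0,0,0.8,0,0,0,0],[0,0,0.8,0,0,0,0],[0,0,0,0,0,0,0]]'; python3 gz.py
```

```text
time_s: 5.88
tool_pos: [0.5683, 0.0086, 0.0293]
tool_rot: [0.0, 0.936, 0.352, 0.0]
ft_force: [0.5, -0.0, -0.4]
opening: 0.0116
time_s: 6.13
tool_pos: [0.5694, 0.0073, 0.0293]
tool_rot: [0.0, 0.936, 0.352, 0.0]
ft_force: [-0.7, 0.3, 0.3]
opening: 0.0118
t 6.1333 gauge in tool mm 1.0 -0.5 slope deg -0.01 width 26.8 plain end row 7
heading 131.18 heel [ 0.63531879 -0.06657178] to post in tool mm [-0.4  1.9  0. ]
tool [0.5694 0.0073 0.0293] F tool [-0.3 -0.7 -0.3] F world [-0.7  0.3  0.3] Tq [-0.08 -0.08 -0.04]
```

```bash
python3 -m creep '[[0,0,0.7,0,0,0,0],[0,0,0.7,0,0,0,0],[0,0,0,0,0,0,0]]';python3 -m creep '[[0,0,0.5,0,0,0,0],[0,0,0.5,0,0,0,0],[0,0,0,0,0,0,0]]'; python3 gz.py
```

```text
time_s: 6.43
tool_pos: [0.5702, 0.0064, 0.0293]
tool_rot: [-0.0, 0.936, 0.352, -0.0]
ft_force: [0.7, 0.1, -0.2]
opening: 0.0113
time_s: 6.68
tool_pos: [0.5703, 0.0062, 0.0292]
tool_rot: [-0.001, 0.936, 0.352, -0.0]
ft_force: [-4.0, 3.1, 1.3]
opening: 0.0115
t 6.6833 gauge in tool mm 0.9 -0.5 slope deg -0.03 width 26.8 plain end row 7
heading 131.17 heel [ 0.63618023 -0.06772792] to post in tool mm [-0.3  0.5 -0. ]
tool [0.5703 0.0062 0.0292] F tool [-1.  -4.9 -1.3] F world [-4.   3.1  1.3] Tq [ 0.41  0.46 -0.06]
```

```bash
python3 -m creep '[[0,0,0.4,0,0,0,0],[0,0,0,0,0,0,0],[0,0,0,0,0,0,0]]'; python3 gz.py
```

```text
time_s: 6.98
tool_pos: [0.5703, 0.0062, 0.0292]
tool_rot: [-0.001, 0.936, 0.352, -0.001]
ft_force: [-5.3, 4.8, 4.5]
opening: 0.0114
t 6.9833 gauge in tool mm 0.9 -0.5 slope deg -0.08 width 26.9 plain end row 7
heading 131.13 heel [ 0.63613812 -0.06778162] to post in tool mm [-0.2  0.5 -0. ]
tool [0.5703 0.0062 0.0292] F tool [-0.8 -7.1 -4.5] F world [-5.3  4.8  4.5] Tq [ 0.58  0.64 -0.08]
```

```bash
python3 -m creep '[[0,0,0.1,-0.5,0,0,0],[0,0,0,0,0,0,0],[0,0,0,0,0,0,0]]'; python3 gz.py;  python3 -m creep '[[0,0,0,0,0,0,0],[0,0,0,0,0,0,0],[0,0,0,0,0,0,0]]'
```

```text
time_s: 7.28
tool_pos: [0.5703, 0.0061, 0.0294]
tool_rot: [-0.001, 0.936, 0.352, -0.001]
ft_force: [-4.2, 4.0, 1.6]
opening: 0.0115
t 7.2833 gauge in tool mm 0.9 -0.6 slope deg -0.07 width 26.9 plain end row 7
heading 131.14 heel [ 0.63608955 -0.06783694] to post in tool mm [-0.1  0.5 -0. ]
tool [0.5703 0.0061 0.0294] F tool [-0.6 -5.8 -1.5] F world [-4.2  4.   1.6] Tq [0.63 0.51 0.03]
time_s: 7.58
tool_pos: [0.5703, 0.0061, 0.0294]
tool_rot: [-0.001, 0.936, 0.352, -0.001]
ft_force: [-3.8, 4.1, 2.1]
opening: 0.0115
```

```bash
python3 -m creep '[[0,0,0.35,-0.2,0,0,0],[0,0,0,0,0,0,0],[0,0,0,0,0,0,0],[0,0,0,0,0,0,0]]'; python3 -m creep '[[0,0,0.1,-0.1,0,0,0],[0,0,0,0,0,0,0],[0,0,0,0,0,0,0],[0,0,0,0,0,0,0],[0,0,0,0,0,0,0],[0,0,0,0,0,0,0],[0,0,0,0,0,0,0]]';python3 gz.py
```

```text
time_s: 7.92
tool_pos: [0.5703, 0.006, 0.0296]
tool_rot: [-0.001, 0.936, 0.352, -0.001]
ft_force: [-3.6, 4.8, 1.4]
opening: 0.0117
time_s: 8.5
tool_pos: [0.5703, 0.006, 0.0296]
tool_rot: [-0.001, 0.936, 0.352, -0.001]
ft_force: [-3.3, 5.4, 1.5]
opening: 0.0117
t 8.5 gauge in tool mm 0.9 -0.6 slope deg -0.01 width 26.9 plain end row 7
heading 131.21 heel [ 0.63619974 -0.06774246] to post in tool mm [-0.3  0.5 -0. ]
tool [0.5703 0.006  0.0296] F tool [ 1.  -6.3 -1.5] F world [-3.3  5.4  1.5] Tq [ 0.77  0.6  -0.02]
```

```bash
python3 -m creep '[[0,-0.1,0.25,-0.1,0,0,0],[0,0,0,0,0,0,0],[0,0,0,0,0,0,0],[0,0,0,0,0,0,0],[0,0,0,0,0,0,0],[0,0,0,0,0,0,0],[0,0,0,0,0,0,0],[0,0,0,0,0,0,0]]'; python3 gz.py; python3 -m creep '[[0,0,0,0,0,0,0],[0,0,0,0,0,0,0],[0,0,0,0,0,0,0],[0,0,0,0,0,0,0],[0,0,0,0,0,0,0],[0,0,0,0,0,0,0]]'
```

```text
time_s: 9.22
tool_pos: [0.5703, 0.006, 0.0296]
tool_rot: [-0.001, 0.936, 0.352, -0.001]
ft_force: [-4.4, 5.6, 1.0]
opening: 0.0115
t 9.2167 gauge in tool mm 0.8 -1.0 slope deg -0.05 width 27.1 plain end row 6
heading 131.17 heel [ 0.6357766 -0.0676222] to post in tool mm [-0.1  0.9 -0. ]
tool [0.5703 0.006  0.0296] F tool [ 0.4 -7.1 -0.9] F world [-4.4  5.6  1. ] Tq [0.92 0.71 0.05]
time_s: 9.77
tool_pos: [0.5703, 0.0059, 0.0296]
tool_rot: [-0.001, 0.936, 0.352, -0.001]
ft_force: [-5.6, 6.5, 1.3]
opening: 0.0112
```

Heel bedded and pressed: about 6 to 8.5 N for over 1 s. Next is the swing round the post, clockwise (az positive). Each 1° row is tx = 1.74 and ty ≈ 0.015, and I check the force as I go.

```bash
python3 -m creep '[[0,0.87,-0.1,0,0,0,0.0087],[0,1.74,-0.05,0,0,0,0.01745],[0,1.74,0.015,0,0,0,0.01745],[0,1.74,0.015,0,0,0,0.01745]]'; python3 gz.py
```

```text
time_s: 10.1
tool_pos: [0.575, 0.0098, 0.0296]
tool_rot: [-0.001, 0.946, 0.323, -0.001]
ft_force: [-4.2, 5.5, 1.3]
opening: 0.0112
t 10.1 gauge in tool mm 0.8 -0.7 slope deg -0.06 width 27.2 plain end row 7
heading 127.61 heel [ 0.63594857 -0.06796687] to post in tool mm [ 0.1  0.5 -0. ]
tool [0.575  0.0098 0.0296] F tool [ 0.  -7.  -1.2] F world [-4.2  5.5  1.3] Tq [ 0.84  0.67 -0.04]
```

Clean: 7 N along the gauge and nothing sideways.

```bash
python3 -m creep '[[0,1.74,0,0,0,0,0.01745],[0,1.74,0,0,0,0,0.01745],[0,1.74,0.015,0,0,0,0.01745],[0,1.74,0.015,0,0,0,0.01745],[0,1.74,0.015,0,0,0,0.01745],[0,1.74,0.015,0,0,0,0.01745]]'; python3 gz.py
```

```text
time_s: 10.65
tool_pos: [0.5836, 0.0158, 0.0296]
tool_rot: [-0.001, 0.962, 0.273, -0.001]
ft_force: [-4.3, 5.1, 1.0]
opening: 0.0115
t 10.65 gauge in tool mm 0.8 -1.1 slope deg -0.13 width 27.3 plain end row 6
heading 121.54 heel [ 0.63571951 -0.06765436] to post in tool mm [ 0.2  0.9 -0. ]
tool [0.5836 0.0158 0.0296] F tool [-1.  -6.6 -1. ] F world [-4.3  5.1  1. ] Tq [ 0.81  0.62 -0.03]
```

```bash
python3 -m creep '[[0,1.74,0.015,0,0,0,0.01745],[0,1.74,0.015,0,0,0,0.01745],[0,1.74,0.015,0,0,0,0.01745],[0,1.74,0.015,0,0,0,0.01745],[0,1.74,0.015,0,0,0,0.01745],[0,1.74,0.015,0,0,0,0.01745]]'; python3 gz.py
```

```text
time_s: 11.2
tool_pos: [0.5928, 0.0208, 0.0296]
tool_rot: [-0.001, 0.975, 0.222, -0.001]
ft_force: [-4.9, 5.2, 0.8]
opening: 0.0114
t 11.2 gauge in tool mm 0.7 -0.8 slope deg -0.2 width 27.3 plain end row 7
heading 115.46 heel [ 0.63585655 -0.06798526] to post in tool mm [ 0.3  0.5 -0. ]
tool [0.5928 0.0208 0.0296] F tool [-2.1 -6.8 -0.8] F world [-4.9  5.2  0.8] Tq [ 0.81  0.66 -0.11]
```

```bash
python3 -m creep '[[0,1.70,0.015,0,0,0,0.01745],[0,1.70,0.015,0,0,0,0.01745],[0,1.70,0.015,0,0,0,0.01745],[0,1.70,0.015,0,0,0,0.01745],[0,1.70,0.015,0,0,0,0.01745],[0,1.70,0.015,0,0,0,0.01745]]'; python3 gz.py
```

```text
time_s: 11.75
tool_pos: [0.6023, 0.0248, 0.0297]
tool_rot: [-0.001, 0.985, 0.171, -0.001]
ft_force: [-2.5, 5.4, 0.6]
opening: 0.0116
t 11.75 gauge in tool mm 0.7 -1.2 slope deg -0.19 width 27.4 plain end row 6
heading 109.47 heel [ 0.63577681 -0.06762044] to post in tool mm [ 0.3  0.8 -0. ]
tool [0.6023 0.0248 0.0297] F tool [-0.5 -6.  -0.5] F world [-2.5  5.4  0.6] Tq [ 0.86  0.59 -0.12]
```

```bash
python3 -m creep '[[0,1.72,0.04,0.02,0,0,0.01745],[0,1.72,0.03,0.02,0,0,0.01745],[0,1.72,0.02,0.02,0,0,0.01745],[0,1.72,0.02,0,0,0,0.01745],[0,1.72,0.02,0,0,0,0.01745],[0,1.72,0.02,0,0,0,0.01745]]'; python3 gz.py c2
```

```text
time_s: 12.3
tool_pos: [0.6123, 0.0277, 0.0297]
tool_rot: [-0.001, 0.993, 0.119, -0.001]
ft_force: [-3.4, 5.6, 0.9]
opening: 0.0114
t 12.3 gauge in tool mm 0.7 -1.3 slope deg -0.26 width 27.3 plain end row 6
heading 103.4 heel [ 0.63572361 -0.06763805] to post in tool mm [ 0.4  0.8 -0. ]
tool [0.6123 0.0277 0.0297] F tool [-1.9 -6.2 -0.9] F world [-3.4  5.6  0.9] Tq [ 0.85  0.51 -0.16]
```

```bash
python3 -m creep '[[0,1.72,0.02,0,0,0,0.01745],[0,1.72,0.02,0,0,0,0.01745],[0,1.72,0.02,0,0,0,0.01745],[0,1.72,0.02,0,0,0,0.01745],[0,1.72,0.02,0,0,0,0.01745]]'; python3 gz.py c3
```

```text
time_s: 12.77
tool_pos: [0.6208, 0.0294, 0.0297]
tool_rot: [-0.001, 0.997, 0.076, -0.001]
ft_force: [-2.8, 5.3, 1.0]
opening: 0.0116
t 12.7667 gauge in tool mm 0.6 -1.3 slope deg -0.3 width 27.5 plain end row 6
heading 98.37 heel [ 0.63567485 -0.06763352] to post in tool mm [ 0.5  0.8 -0. ]
tool [0.6208 0.0294 0.0297] F tool [-2.  -5.6 -1. ] F world [-2.8  5.3  1. ] Tq [ 0.85  0.48 -0.13]
```

```bash
python3 -m creep '[[0,1.72,0.05,0,0,0,0.01745],[0,1.72,0.04,0,0,0,0.01745],[0,1.72,0.04,0,0,0,0.01745],[0,1.72,0.02,0,0,0,0.01745],[0,1.72,0.02,0,0,0,0.01745]]'; python3 gz.py c4
```

```text
time_s: 13.23
tool_pos: [0.6295, 0.0303, 0.0297]
tool_rot: [-0.001, 0.999, 0.032, -0.001]
ft_force: [-2.1, 5.4, 0.7]
opening: 0.0116
t 13.2333 gauge in tool mm 0.5 -1.4 slope deg -0.32 width 27.5 plain end row 6
heading 93.34 heel [ 0.63570098 -0.06762814] to post in tool mm [ 0.6  0.7 -0. ]
tool [0.6295 0.0303 0.0297] F tool [-1.8 -5.5 -0.7] F world [-2.1  5.4  0.7] Tq [ 0.94  0.49 -0.14]
```

```bash
python3 -m creep '[[0,0.86,0.1,0,0,0,0.0087],[0,0.86,0.05,0,0,0,0.0087],[0,0,0,0,0,0,0]]'; python3 gz.py;python3 -m creep '[[0,0.86,0.05,0,0,0,0.0087],[0,0,0,0,0,0,0]]'; python3 gz.py
```

```text
time_s: 13.53
tool_pos: [0.6312, 0.0303, 0.0297]
tool_rot: [-0.001, 1.0, 0.023, -0.001]
ft_force: [-3.4, 6.2, 0.8]
opening: 0.0115
t 13.5333 gauge in tool mm 0.6 -1.4 slope deg -0.35 width 27.5 plain end row 6
heading 92.33 heel [ 0.63578121 -0.06763933] to post in tool mm [ 0.5  0.7 -0. ]
tool [0.6312 0.0303 0.0297] F tool [-3.1 -6.4 -0.7] F world [-3.4  6.2  0.8] Tq [ 1.02  0.49 -0.26]
time_s: 13.75
tool_pos: [0.6321, 0.0304, 0.0297]
tool_rot: [-0.001, 1.0, 0.019, -0.001]
ft_force: [-3.1, 5.9, 0.9]
opening: 0.0116
t 13.75 gauge in tool mm 0.6 -1.4 slope deg -0.32 width 27.7 plain end row 6
heading 91.87 heel [ 0.63586762 -0.06764014] to post in tool mm [ 0.4  0.7 -0. ]
tool [0.6321 0.0304 0.0297] F tool [-2.9 -6.1 -0.9] F world [-3.1  5.9  0.9] Tq [ 1.05  0.49 -0.22]
```

```bash
python3 -m creep '[[0,0.43,0,0,0,0,0.0044],[0,0.43,0,0,0,0,0.0044],[0,0,0,0,0,0,0]]'; python3 gz.py;python3 -m creep '[[0,0.43,0,0,0,0,0.0044],[0,0,0,0,0,0,0]]'; python3 gz.py
```

```text
time_s: 14.05
tool_pos: [0.6329, 0.0304, 0.0297]
tool_rot: [-0.001, 1.0, 0.015, -0.001]
ft_force: [-2.2, 6.0, 0.1]
opening: 0.011
t 14.05 gauge in tool mm 0.6 -1.4 slope deg -0.32 width 28.1 plain end row 6
heading 91.38 heel [ 0.63586054 -0.06764523] to post in tool mm [ 0.4  0.7 -0. ]
tool [0.6329 0.0304 0.0297] F tool [-2.  -6.  -0.1] F world [-2.2  6.   0.1] Tq [ 1.01  0.45 -0.24]
time_s: 14.27
tool_pos: [0.6333, 0.0304, 0.0297]
tool_rot: [-0.001, 1.0, 0.013, -0.001]
ft_force: [-2.4, 7.0, 0.4]
opening: 0.0113
t 14.2667 gauge in tool mm 0.5 -1.4 slope deg -0.48 width 28.1 plain end row 6
heading 90.97 heel [ 0.63544551 -0.0676314 ] to post in tool mm [ 0.8  0.7 -0. ]
tool [0.6333 0.0304 0.0297] F tool [-2.2 -7.  -0.4] F world [-2.4  7.   0.4] Tq [ 0.98  0.48 -0.25]
```

```bash
python3 -m creep '[[0,0.43,0,0,0,0,0.0044],[0,0,0,0,0,0,0]]'; python3 gz.py d1
```

```text
time_s: 14.48
tool_pos: [0.6336, 0.0304, 0.0297]
tool_rot: [-0.001, 1.0, 0.011, -0.001]
ft_force: [-4.4, 6.4, 1.8]
opening: 0.0118
t 14.4833 gauge in tool mm 0.6 -1.4 slope deg -0.18 width 27.8 plain end row 6
heading 91.02 heel [ 0.63591346 -0.06765703] to post in tool mm [ 0.4  0.7 -0. ]
tool [0.6336 0.0304 0.0297] F tool [-4.3 -6.5 -1.8] F world [-4.4  6.4  1.8] Tq [ 1.04  0.62 -0.1 ]
```

View pics/d1.png

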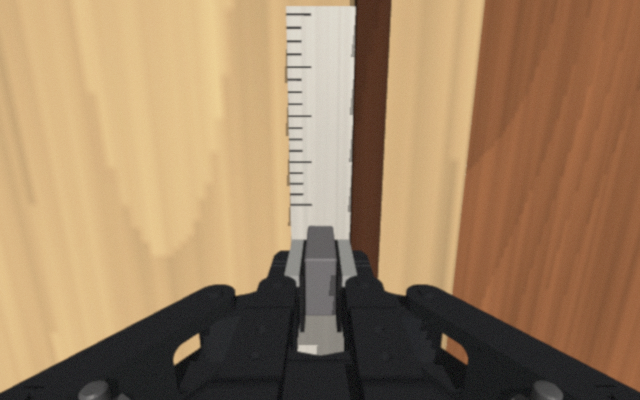

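Contact with the fence: it shows as the dark strip at column 355-390, flush beside the gauge edge, and Fx has jumped. I build up the push a little at a time.

```bash
python3 -m creep '[[0,0.3,0,-0.05,0,0,0.005],[0,0,0,0,0,0,0],[0,0,0,0,0,0,0]]'; python3 gz.py
```

```text
time_s: 14.78
tool_pos: [0.6336, 0.0304, 0.0297]
tool_rot: [-0.001, 1.0, 0.008, -0.001]
ft_force: [-4.7, 5.7, 2.2]
opening: 0.0114
t 14.7833 gauge in tool mm 0.8 -1.4 slope deg 0.24 width 27.2 plain end row 6
heading 91.19 heel [ 0.63641644 -0.0676003 ] to post in tool mm [-0.1  0.7 -0. ]
tool [0.6336 0.0304 0.0297] F tool [-4.6 -5.8 -2.2] F world [-4.7  5.7  2.2] Tq [1.02 0.85 0.15]
```

```bash
python3 -m creep '[[0,0.4,0.15,-0.2,0,0,0.001],[0,0,0,0,0,0,0],[0,0,0,0,0,0,0]]'; python3 gz.py
```

```text
time_s: 15.08
tool_pos: [0.6336, 0.0304, 0.0297]
tool_rot: [-0.001, 1.0, 0.008, -0.002]
ft_force: [-6.3, 5.8, 2.2]
opening: 0.012
t 15.0833 gauge in tool mm 0.6 -1.4 slope deg 0.17 width 27.5 plain end row 6
heading 91.08 heel [ 0.63604278 -0.06762699] to post in tool mm [ 0.2  0.7 -0. ]
tool [0.6336 0.0304 0.0297] F tool [-6.2 -6.  -2.2] F world [-6.3  5.8  2.2] Tq [1.02 1.   0.14]
```

```bash
python3 -m creep '[[0,0.2,0.35,-0.3,0,0,0],[0,0,0,0,0,0,0],[0,0,0,0,0,0,0]]'; python3 gz.py
```

```text
time_s: 15.38
tool_pos: [0.6336, 0.0304, 0.0297]
tool_rot: [-0.001, 1.0, 0.008, -0.002]
ft_force: [-4.8, 8.6, 0.6]
opening: 0.0115
t 15.3833 gauge in tool mm 0.7 -1.4 slope deg 0.26 width 27.3 plain end row 6
heading 91.17 heel [ 0.63632497 -0.06761427] to post in tool mm [-0.   0.7 -0. ]
tool [0.6336 0.0304 0.0297] F tool [-4.6 -8.7 -0.6] F world [-4.8  8.6  0.6] Tq [1.23 1.04 0.2 ]
```

```bash
python3 -m creep '[[0,0.25,-0.05,-0.1,0,0,0],[0,0,0,0,0,0,0]]';python3 -m creep '[[0,0,0,0,0,0,0],[0,0,0,0,0,0,0]]';python3 -m creep '[[0,0,0,0,0,0,0],[0,0,0,0,0,0,0]]';python3 gz.py
```

```text
time_s: 15.6
tool_pos: [0.6336, 0.0304, 0.0297]
tool_rot: [-0.001, 1.0, 0.008, -0.002]
ft_force: [-6.7, 7.6, 2.2]
opening: 0.0115
time_s: 15.77
tool_pos: [0.6336, 0.0304, 0.0297]
tool_rot: [-0.001, 1.0, 0.008, -0.002]
ft_force: [-5.6, 7.7, 1.1]
opening: 0.0118
time_s: 15.93
tool_pos: [0.6336, 0.0304, 0.0297]
tool_rot: [-0.001, 1.0, 0.008, -0.002]
ft_force: [-6.2, 7.6, 0.9]
opening: 0.0114
t 15.9333 gauge in tool mm 0.7 -1.4 slope deg 0.24 width 27.4 plain end row 6
heading 91.15 heel [ 0.63629495 -0.06763183] to post in tool mm [-0.   0.7 -0. ]
tool [0.6336 0.0304 0.0297] F tool [-6.  -7.7 -0.8] F world [-6.2  7.6  0.9] Tq [1.15 1.14 0.2 ]
```

```bash
python3 -m creep '[[0,0.3,0,0,0,0,0],[0,0,0,0,0,0,0],[0,0,0,0,0,0,0],[0,0,0,0,0,0,0]]';python3 -m creep '[[0,0,0,0,0,0,0],[0,0,0,0,0,0,0],[0,0,0,0,0,0,0],[0,0,0,0,0,0,0]]';python3 -m creep '[[0,0,0,0,0,0,0],[0,0,0,0,0,0,0],[0,0,0,0,0,0,0],[0,0,0,0,0,0,0],[0,0,0,0,0,0,0]]';python3 gz.py
```

```text
time_s: 16.32
tool_pos: [0.6337, 0.0304, 0.0297]
tool_rot: [-0.001, 1.0, 0.008, -0.002]
ft_force: [-8.6, 8.7, 2.5]
opening: 0.0113
time_s: 16.65
tool_pos: [0.6337, 0.0304, 0.0297]
tool_rot: [-0.001, 1.0, 0.008, -0.002]
ft_force: [-6.9, 6.4, 2.1]
opening: 0.0114
time_s: 17.07
tool_pos: [0.6337, 0.0304, 0.0297]
tool_rot: [-0.001, 1.0, 0.008, -0.002]
ft_force: [-8.4, 7.6, 2.1]
opening: 0.0113
t 17.0667 gauge in tool mm 0.7 -1.4 slope deg 0.2 width 27.4 plain end row 6
heading 91.12 heel [ 0.63626502 -0.06762615] to post in tool mm [ 0.   0.7 -0. ]
tool [0.6337 0.0304 0.0297] F tool [-8.3 -7.7 -2.1] F world [-8.4  7.6  2.1] Tq [1.22 1.36 0.18]
```

Pressed on both at about 7-8 N for over a second. I ease off to a light bias and then release.

```bash
python3 -m creep '[[0,0,0,0,0,0,0],[0,-0.4,-0.3,-0.1,0,0,0],[0,-0.4,-0.3,-0.1,0,0,0],[0,-0.3,-0.2,-0.1,0,0,0],[0,0,0,0,0,0,0],[0,0,0,0,0,0,0]]';python3 gz.py
```

```text
time_s: 17.62
tool_pos: [0.6336, 0.0303, 0.03]
tool_rot: [-0.001, 1.0, 0.008, -0.001]
ft_force: [-2.7, 5.8, -4.4]
opening: 0.0114
t 17.6167 gauge in tool mm 0.5 -1.5 slope deg 0.07 width 27.8 plain end row 6
heading 90.95 heel [ 0.63571321 -0.06763725] to post in tool mm [ 0.6  0.7 -0. ]
tool [0.6336 0.0303 0.03  ] F tool [-2.6 -5.8  4.4] F world [-2.7  5.8 -4.4] Tq [1.07 0.54 0.2 ]
```

```bash
python3 -m creep '[[0,0,-0.2,0.4,0,0,0],[0,0,-0.2,0.1,0,0,0],[0,0,0,0,0,0,0]]';python3 gz.py
```

```text
time_s: 17.92
tool_pos: [0.6336, 0.0304, 0.0299]
tool_rot: [-0.0, 1.0, 0.008, -0.001]
ft_force: [-4.3, 4.8, -0.4]
opening: 0.0116
t 17.9167 gauge in tool mm 0.5 -1.5 slope deg 0.06 width 27.8 plain end row 6
heading 90.93 heel [ 0.63568662 -0.06764693] to post in tool mm [ 0.6  0.7 -0. ]
tool [0.6336 0.0304 0.0299] F tool [-4.3 -4.8  0.4] F world [-4.3  4.8 -0.4] Tq [0.77 0.92 0.18]
```

```bash
python3 -m creep '[[0,-0.1,-0.2,0.3,0,0,0],[0,-0.1,-0.1,0.2,0,0,0],[0,0,0,0,0,0,0]]';python3 gz.py
```

```text
time_s: 18.22
tool_pos: [0.6336, 0.0305, 0.0297]
tool_rot: [-0.0, 1.0, 0.008, -0.001]
ft_force: [-4.7, 4.4, 1.9]
opening: 0.0114
t 18.2167 gauge in tool mm 0.7 -1.4 slope deg 0.21 width 27.5 plain end row 6
heading 91.09 heel [ 0.63614336 -0.06761311] to post in tool mm [ 0.1  0.7 -0. ]
tool [0.6336 0.0305 0.0297] F tool [-4.6 -4.5 -1.9] F world [-4.7  4.4  1.9] Tq [0.64 0.89 0.18]
```

```bash
python3 -m creep '[[0,-0.4,-0.3,0.15,0,0,0],[0,0,0,0,0,0,0]]';python3 gz.py
```

```text
time_s: 18.43
tool_pos: [0.6336, 0.0305, 0.0297]
tool_rot: [-0.0, 1.0, 0.008, -0.001]
ft_force: [-4.8, 2.8, 1.0]
opening: 0.0113
t 18.4333 gauge in tool mm 0.6 -1.4 slope deg 0.14 width 27.7 plain end row 6
heading 91.01 heel [ 0.63592494 -0.06759763] to post in tool mm [ 0.4  0.7 -0. ]
tool [0.6336 0.0305 0.0297] F tool [-4.8 -2.8 -1. ] F world [-4.8  2.8  1. ] Tq [0.51 0.81 0.23]
```

```bash
python3 -m creep '[[0.15,-0.2,0,0,0,0,0],[0.17,0,0,0,0,0,0],[0.2,0,0,0,0,0,0],[0.24,0,0,0,0,0,0],[0.28,0,0,0,0,0,0],[0.32,0,0,0,0,0,0],[0.36,0,0,0,0,0,0],[0.36,0,0,0,0,0,0]]';python3 gz.py e1
```

```text
time_s: 19.15
tool_pos: [0.634, 0.0303, 0.0299]
tool_rot: [0.0, 1.0, 0.007, 0.0]
ft_force: [-0.4, 0.5, -0.3]
opening: 0.0308
t 19.15 gauge in tool mm 0.1 -1.4 slope deg 0.19 width 27.6 plain end row 6
heading 91.04 heel [ 0.63586732 -0.06774092] to post in tool mm [0.4 0.6 0. ]
tool [0.634  0.0303 0.0299] F tool [-0.4 -0.5  0.3] F world [-0.4  0.5 -0.3] Tq [ 0.03 -0.    0.06]
```

View pics/e1.png

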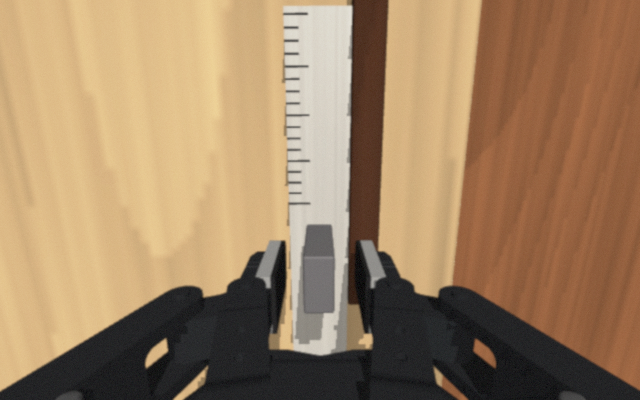

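Released. The block is free between the pads, with clearance on both sides, and the edge is flush on the fence (column 350). I lift straight up and check.

```bash
python3 -m creep '[[0.36,0,0,-10,0,0,0],[0.36,0,0,-20,0,0,0],[0.36,0,0,-35,0,0,0],[0.36,0,0,-40,0,0,0],[0.5,0,-20,-40,0,0,0],[1,0,-30,-10,0,0,0],[1,0,0,0,0,0,0],[1,0,0,0,0,0,0]]'
python3 - <<'E'
from h import *
s=sense();print(s["tool_pos"],s["ft_force"])
for n in("side","scene","wrist"): cv2.imwrite(f"pics/f_{n}.png",camera(n)["img"])
c=camera("wrist");im=c["img"]
cv2.imwrite("pics/f_x.png",cv2.resize(im[0:330,240:440],None,fx=2.5,fy=1.8,interpolation=cv2.INTER_CUBIC))
E
```

```text
time_s: 19.87
tool_pos: [0.6341, 0.0804, 0.1847]
tool_rot: [-0.0, 1.0, 0.009, 0.002]
ft_force: [-0.6, -0.3, -0.9]
opening: 0.0767
[0.63410815 0.08040767 0.18468759] [-0.56800067 -0.33139119 -0.93522752]
```

View pics/f_wrist.png

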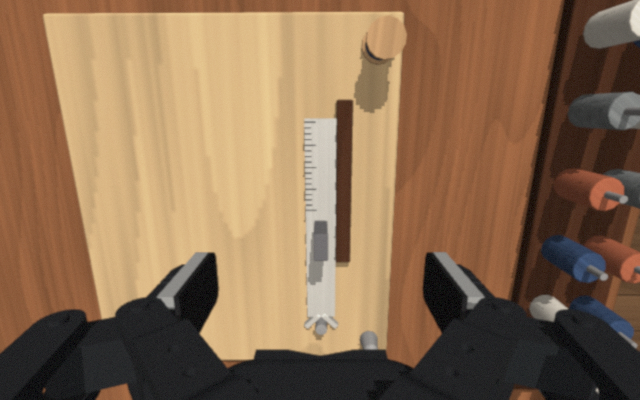

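View pics/f_side.png

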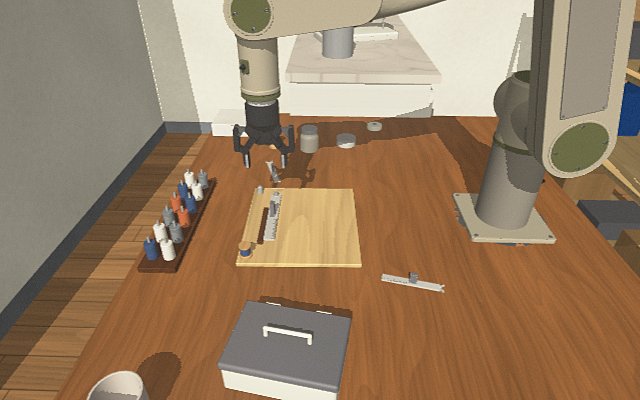

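Run:
```python
from meas import *
s=sense();c=camera("wrist");im=c["img"];hsv=cv2.cvtColor(im,cv2.COLOR_BGR2HSV)
cv2.imwrite("pics/f_h.png",cv2.resize(im[230:345,285:385],None,fx=5,fy=5,interpolation=cv2.INTER_CUBIC))
m=(hsv[...,1]<45)&(hsv[...,2]>120);f=(hsv[...,2]<100)&(hsv[...,1]>100)
L=[];Q=[];F=[];B=[]
for v in list(range(125,215)):
    u=np.flatnonzero(m[v,295:345])+295;L.append((u.min()-.5,v));Q.append((u.max()+.5,v))
for v in range(110,255):
    u=np.flatnonzero(f[v,325:365])+325;F.append((u.min()-.5,v));B.append((u.max()+.5,v))
for nm,P,z in(("gauge L",L,.018),("gauge R",Q,.018),("fence front",F,.022),("fence back",B,.022)):
    p,d=line(wcast(c,s,P,z));d*=np.sign(d[1]);print(nm,"heading",np.degrees(np.arctan2(d[1],d[0])).round(2),"x at y=.05,.13",[round(float(p[0]+d[0]/d[1]*(y-p[1])),4) for y in(.05,.13)])
col=np.flatnonzero(m[100:200,325])+100
pe=wcast(c,s,(325,col.min()-.5),.018)[0];print("plain end",pe,"expected y about",-.0683+.2045)
fr=np.flatnonzero(f[:270,344]);print("fence ends y",wcast(c,s,[(344,fr.min()-.5),(344,fr.max()+.5)],.022)[:,1])
```

```text
gauge L heading 91.47 x at y=.05,.13 [0.62, 0.6179]
gauge R heading 91.5 x at y=.05,.13 [0.648, 0.6459]
fence front heading 91.54 x at y=.05,.13 [0.6487, 0.6466]
fence back heading 91.05 x at y=.05,.13 [0.6604, 0.6589]
plain end [0.63571375 0.13682799 0.018     ] expected y about 0.1362
fence ends y [0.15191659 0.00330392]
```

View pics/f_h.png

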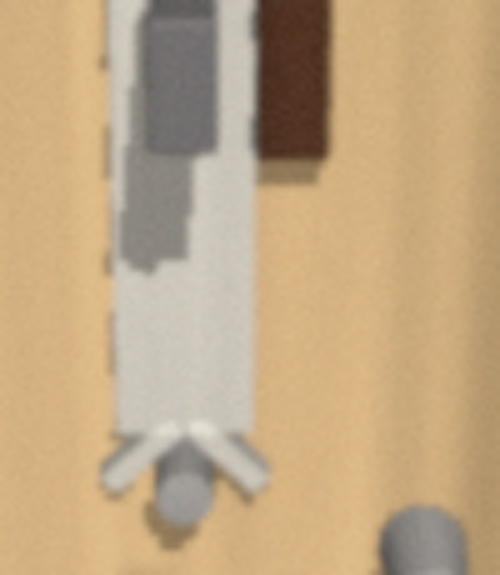

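The final view agrees. The heel crop shows the post seated in the V at (185,470), and the gauge edge is parallel to the fence face within 0.05°. The plain end is within 0.5 mm of where a bedded heel puts it. Handing in.

```bash
python3 -c "
from cell import hand_in;print(hand_in())"
```

```text
the job is handed in; nothing more can be done
None
```

I lined the gauge up on the post and fence, let go, and handed the job in at about 20 s on the robot's clock; `hand_in()` reports no verdict.

- **Heel on post:** I gripped the block, slid the gauge unstraightened onto the post, and pressed for over 1 s. The wrist force read about 6–8.6 N.
- **Swing:** I swung it about 40° clockwise with 5.5–7 N held along the gauge towards the post throughout.
- **Post and fence together:** I pressed for over 1 s at about 6.4–8.7 N along the gauge towards the post and 7–8.6 N towards the fence. Single readings vary by about ±0.7 N, and these are wrist forces, so small friction shares are not separated out. The largest combined reading I saw was about 12 N.
- **Release:** I eased off to a light bias, opened the fingers and lifted straight clear. While easing off, the fingers briefly pulled up on the gauge with about 4 N, rising about 0.3 mm. I pressed it back down before letting go.

**Last checks:**
- The gauge edge and fence face are parallel within about 0.05°, with 0.7 mm between the two fitted lines, which is within the 2 mm calibration.
- The fence's back edge fitted 0.45° away from its front edge, which I took as measuring scatter.
- The plain end is about 0.5 mm from where a bedded heel would put it, also within calibration, and the crop shows the post in the V.
- By eye, the other objects in the final wrist and side views stand where they were; I did not measure them. I saved a final scene view but did not look at it.

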